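# Slide a well block into the free inclined nest

### The job

Load the well block that lies on the raised shelf into whichever of the two inclined nests is still empty: push it along the shelf, without lifting it off, until it faces that nest, then push it over the shelf's far edge so that it slides down and comes to rest flat on the bed, fully home against both stops of the nest's low corner. Leave the block that is already parked in the other nest, and the things standing around, undisturbed.

Things in the scene. Friction and masses are not known exactly. Their poses are not given: they have to be found in the camera images.
- block: the block to load: aluminium well block with 20 round wells in its top, 85 (x) x 100 (y) x 24 mm (z), about 0.3 kg, flat underside; too wide for most grippers. Origin: centre of its underside; z up; long sides along y. It starts flat on the loading shelf, about midway along it, across the line between the two nests, some degrees askew.
- parked_block: an identical well block already seated in the low corner of one of the two nests, tilted like its bed; it shows which nest is taken. Origin and axes as for the block. Must stay where it is.
- loading_shelf: level aluminium shelf, fixed, 110 (x) x 330 (y) mm, smooth top 130 mm above the worktop, no rims, near edge and ends open. Origin: on the worktop below the shelf's centre; x points away from the robot to the two nests, whose mouths adjoin the far edge x = +55 mm with their middles at y = +73 and -73 mm; y to the left. A block tips onto the slope once its centre is pushed past the far edge.
- nest_1_bed: white sloping bed of one of two identical fixed nests (either may be the left one). Origin: on the bed surface in its lowest inner corner (far right seen from the robot), where far stop and right stop meet; x down along the bed away from the shelf, y left along the bed, z its normal. A seated block's origin lies here at x -42.5, y 50, z 0 mm, axes parallel.
- nest_2_bed: the other nest's bed, same frame. Beds dip 32 degrees away from the shelf and are rolled 18 degrees to the right; smooth (friction about 0.3): a block that enters square slides into the corner by itself, to within a few mm. Inside: x -145 (mouth) to 0, y 0 to 120 mm. Walls 6 mm thick: far stop 18 mm high at x = 0, right stop 52 mm high at y = 0, left guide 14 mm high at y = 120.
- nest_1_mouth (a point): middle of the open mouth of nest 1, at the shelf's far edge and top height (130 mm). The mouth is about 120 mm wide between right stop and left guide, which stand about 10 mm above the shelf top there, so a block must be in line with it to enter; at the left end the bed begins level with the shelf top, at the right end about 32 mm below it.
- nest_2_mouth (a point): the same for nest 2.
- tape_roll: bystander on the worktop: green roll of tape lying flat, 68 mm diameter, 19 high; origin at the centre of its underside. Must not be disturbed.
- beaker_hot: bystander on the worktop: glass beaker, 62 mm diameter, 82 high; origin at the centre of its underside. Must not be disturbed.
- vial_5: bystander on the worktop: small vial with a cap, standing, 27 mm diameter, 60 high; origin at the centre of its underside. Must not be disturbed.
- vial_9: bystander on the worktop: small vial with a cap, standing, 27 mm diameter, 60 high; origin at the centre of its underside. Must not be disturbed.
- tube_nut_2: bystander on the worktop: small tube nut, 20x22x17 mm; origin at the centre of its underside. Must not be disturbed.
- pen: bystander on the worktop: pen lying flat, 10x139x9 mm; origin at the centre of its underside. Must not be disturbed.
There are look-alikes about, which are no part of the job. Leave any green look-alike of the part that bears nest_1_bed alone.

How it is judged:
At the end, for the whole second after the job is handed in: the block lies at rest flat on the empty nest's bed, within 4 mm of touching the far stop and the right stop and within 3 mm of the bed, tilted and turned less than 0.05 rad from it; the parked block is within 5 mm of where it was (x of block in the frame of nest_1_bed between -0.0465 and -0.0385 m and y of block in the frame of nest_1_bed between 0.046 and 0.054 m and z of block in the frame of nest_1_bed between -0.003 and 0.003 m and angle between the z axis of block and the z axis of nest_1_bed, either way round below 0.05 rad and angle between the x axis of block and the x axis of nest_1_bed, either way round below 0.05 rad and linear speed of block below 0.01 m/s and distance of parked_block from where it was at the start of the episode below 0.005 m).
It fails at once if the block is lifted more than 15 mm off the loading shelf (height (world z) of block above 0.145 m).
It fails at once if the parked block is moved more than 5 mm (distance of parked_block from where it was at the start of the episode above 0.005 m).
It fails at once if a bystander is moved more than 20 mm (distance of any of tape_roll, beaker_hot, vial_5, vial_9, tube_nut_2, pen from where it was at the start of the episode above 0.02 m).
It also fails if it takes over 45 s, if anything falls off the work surface, if the arm or the gripper's body presses on something with over 40 N, if the wrist force passes 120 N, or if a joint passes its speed limit or range.

### The arm

A 6-joint arm with a two-finger parallel gripper is mounted at the origin on a cart in front of the work surface, level with it; the furniture and walls round the work are solid. World frame = base frame: x ahead of the robot, y to its left, z up, the work surface at z = 0. Lengths are in m, angles in rad, forces in N, time in s.
With the tool pointing down it reaches from about 0.3 to 0.775 m from the base axis. Payload 14.6 kg.
Tool frame: the origin (TCP) lies at the very end of the fingers, on their centre line; the grasp point (between the pads) lies 19 mm behind it; z points along the fingers, y is the line along which they close (so a half turn about z gives the same grasp; the last joint's range is limited). The gripper opens to 94 mm and grips with 3 to 60 N. Pads are 16 mm wide; open, the fingers measure 119 mm over their backs; the gripper's body (75 mm by 177 mm) begins 78 mm behind the grasp point.
Start: joints at [1.109, 0.3, 1.521, -0, 1.321, -0.067], TCP at [0.212, 0.508, 0.205] pointing down, gripper open.
Joint ranges: [-3.03, 3.03], [-0.79, 2.21], [0.23, 2.52], [-1.04, 4.18], [0, 3.07], [-2.55, 2.55]. Speed limits (rad/s): [2.22, 2.22, 2.57, 3.14, 3.14, 3.14].

### API

Orientations are given as [roll, pitch, yaw] about the fixed x, y, z axes, in that order (R = Rz(yaw) Ry(pitch) Rx(roll)).
In Python, from station import ctrl gives the robot as it stands.
- The arm moves only by the shell command python3 -m pendant 'ROWS' [OPENING] [FORCE]. ROWS is JSON, a list of rows, each a list of 2 entries, a list of its own where there are three numbers: the shift along the world's x, y, z in cm, then the turn about the world's z in rad. A call has 1 to 20 rows; each row shifts and turns the commanded pose from where the row before left it; what a row does not reach is not made up. A row lasts 1/12 s, in which the tool goes at most 41.7 mm and 7.16 degrees, less where a joint would pass 70% of its speed; a pose out of reach is approached as far as the arm can. A call is refused whole if a number of a shift passes 4.17 or a number of a turn 0.125, either way. A call with a gripper value outside its range is refused whole. OPENING is the opening, from 0 (shut) to 1 (fully open), set as the call begins (- or left out, the last holds). The fingers move at their own pace and stop on an object; FORCE is the grip in N (left out, the last holds). Time passes only in rows, so rows that do not move let the fingers close. It gives the time, the measured TCP pose, the force, the opening and the grip force at its end, in the units of the state.
- ctrl.get_obs(): the state, without advancing time (a new reading comes with each control period).
- ctrl.camera(name): name is "scene" or "top"; returns a dict with "color" (400x640x3 uint8, red, green, blue), "intrinsics" (3x3 intrinsics, pixels), "k1" (the pictures are not rectified: a ray, as slopes to the right and down, at radius r is drawn at 1 + k1 r^2 times it, then the intrinsics apply), "camera_from_world" (4x4, takes a point from world to camera coordinates). Camera axes: x right, y down, z forward; pixel columns grow to the right and rows downward; lengths in m; the calibration is good to about 2 mm. A picture is of the moment at which its call begins. There is no depth.
- ctrl.hand_in(): hands the job in; it is judged then, once.
The state is a dict: "time_s": time; "qpos": joint angles; "joint_vel": joint speeds; "tau": joint torques, N m; "ee_pos": TCP position; "eef_rot": TCP orientation; "force": force on the tool from outside, world axes, zero at the start; "moment": the same for the moment, N m; "grip_width": finger opening in m; "grip_force": force on a finger pad.
Only numpy, scipy, OpenCV 4.12 (cv2) and the standard library are available. Lean on these libraries where they do the work, as an engineer would, in place of code of your own. Each camera call takes 0.05 s, during which the arm holds its last target. There are 200 camera calls.

## Working session

There is one attempt and no reset: what is moved stays moved. The work goes in short steps, Python scripts to look and compute and a shell command to move; the robot and the scene stay as the last step left them, time stands still between calls to the robot, and variables do not carry over. Pictures are saved under pics/ and viewed, at most 10 in all, crops included, and the job is handed in when it is done.

```bash
ls; mkdir -p pics
cat > h.py <<'E'
import numpy as np, cv2
from station import ctrl
def cam(n,f=None):
    c=ctrl.camera(n)
    if f: cv2.imwrite(f,c["color"][:,:,::-1])
    return c
def ray(c,u,v):
    K=np.array(c["intrinsics"]);T=np.array(c["camera_from_world"])
    d=np.array([(u-K[0,2])/K[0,0],(v-K[1,2])/K[1,1]]);s=d.copy()
    for _ in range(20): s=d/(1+c["k1"]*(s@s))
    R=T[:3,:3];return -R.T@T[:3,3],R.T@np.array([s[0],s[1],1])
def onz(c,u,v,z):
    o,d=ray(c,u,v);return o+d*(z-o[2])/d[2]
def proj(c,p):
    K=np.array(c["intrinsics"]);T=np.array(c["camera_from_world"])
    q=T[:3,:3]@np.array(p)+T[:3,3];s=q[:2]/q[2];s=s*(1+c["k1"]*(s@s))
    return K[0,0]*s[0]+K[0,2],K[1,1]*s[1]+K[1,2]
E
python3 - <<'E'
from h import *
for n in("top","scene"):
    c=cam(n,f"pics/{n}0.png");print(n,ray(c,320,200))
o=ctrl.get_obs();print(o)
E
```

```text
pics
top (array([0.47743312, 0.04191566, 1.15551068]), array([ 0.06142456,  0.00710026, -0.99816154]))
scene (array([-0.04924843, -0.39120319,  1.04554793]), array([ 0.49607885,  0.34526605, -0.79671405]))
{'time_s': 0.1, 'qpos': array([ 1.10938869e+00,  3.00390688e-01,  1.52152218e+00, -1.86274208e-05,
        1.32069944e+00, -6.65734536e-02]), 'joint_vel': array([ 0.00060121, -0.00273626, -0.000197  , -0.00114057,  0.00262059,
        0.00012218]), 'tau': array([-5.88285457e-04, -5.32648408e+01, -3.53275466e+01,  7.08730705e-02,
        2.35499628e-02, -9.11484358e-05]), 'ee_pos': array([0.2114482 , 0.50747287, 0.20495536]), 'eef_rot': array([-3.14057406e+00, -4.98286269e-05,  2.74676307e+00]), 'force': array([ 0.22111363, -0.16269222,  0.35148871]), 'moment': array([ 0.02756713,  0.04061228, -0.0043834 ]), 'grip_force': 0.0, 'grip_width': 0.09423264999623192}
```

View pics/top0.png

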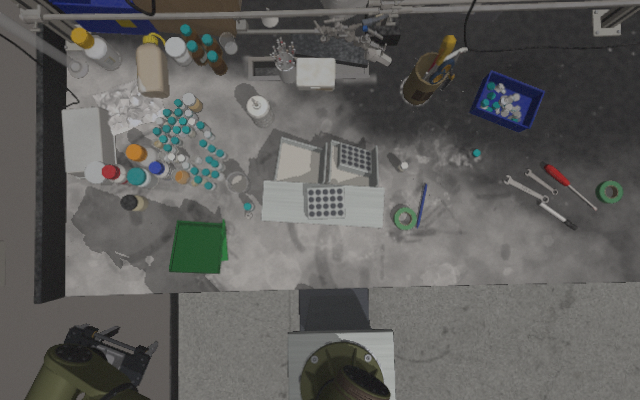

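View pics/scene0.png

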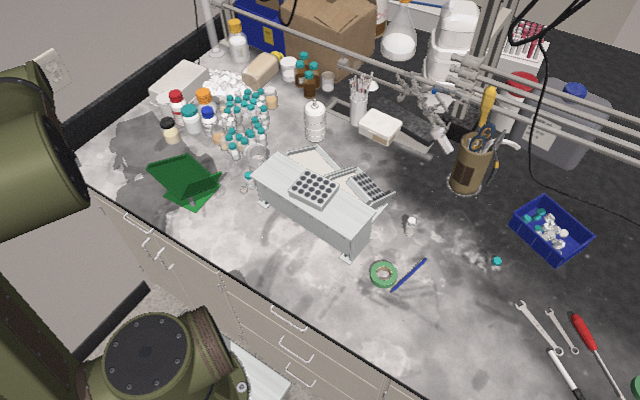

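Top view: the shelf spans about (263–385, 182–227) and the block on it is at (326,201).

Candidates:
- Block: (326,201) on the shelf, or (355,158) tilted in the right nest, which is the parked one. I choose (326,201).
- Nest: left white nest (300,160), which is empty; right white nest (355,158), which is taken; green look-alike (200,247), to be left alone. I choose the left white nest.

I'll check this in one close crop.

Run:
```python
from h import *
c=cam("top")
im=c["color"][125:240,245:405,::-1]
cv2.imwrite("pics/crop1.png",cv2.resize(im,None,fx=5,fy=5,interpolation=cv2.INTER_CUBIC))
for p in [(263,182),(384,187),(383,227),(262,222)]: print(p,onz(c,*p,.13))
```

```text
(263, 182) [0.5937864  0.20310318 0.13      ]
(384, 187) [ 0.57127094 -0.12568616  0.13      ]
(383, 227) [ 0.46283773 -0.11919848  0.13      ]
(262, 222) [0.48505394 0.20785023 0.13      ]
```

View pics/crop1.png

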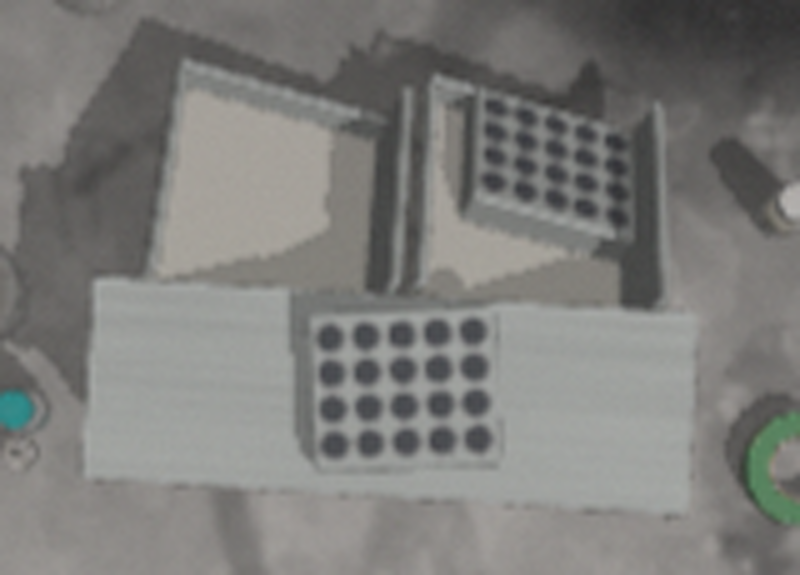

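The crop confirms it: 20 wells on the shelf block and the left nest empty. The measured shelf is 329 x 109 mm, which matches the given size. Next, the block pose and the nest mouth.

```bash
cat >> h.py <<'E'
SC=np.array([.5283,.0415]);SY=-0.068
SR=np.array([[np.cos(SY),-np.sin(SY)],[np.sin(SY),np.cos(SY)]])
def toS(p): return SR.T@(np.array(p)[:2]-SC)
def toW(p): return SC+SR@np.array(p)
def block(c,box,z=.154,thr=85):
    x0,y0,x1,y1=box;s=6
    g=cv2.resize(cv2.cvtColor(c["color"],cv2.COLOR_RGB2GRAY)[y0:y1,x0:x1],None,fx=s,fy=s,interpolation=cv2.INTER_CUBIC)
    n,l,st,ce=cv2.connectedComponentsWithStats((g<thr).astype(np.uint8))
    P=[(ce[i]+.5)/s-.5+[x0,y0] for i in range(1,n) if 250<st[i,4]<1300 and max(st[i,2:4])<45]
    W=np.array([toS(onz(c,*p,z)) for p in P],np.float32)
    r=cv2.minAreaRect(W*1000);return len(P),r
E
python3 - <<'E'
from h import *
c=cam("top")
for t in(75,85,95):print(block(c,(306,184,347,221),thr=t))
for n,p in {"Lguide":(275.5,180),"Rstop":(320.5,182)}.items():print(n,toS(onz(c,*p,.138)))
print(proj(c,[*toW((.055,.073)),.13]))
o=ctrl.get_obs();print(o["ee_pos"],toW((0,0)))
# beaker, vial etc in shelf frame
for n,p,z in[("beaker",(236,182),.08),("vialL",(249,208),.06),("tape",(405,218),.02),("vialR",(404,165),.06)]:print(n,toS(onz(c,*p,z)))
E
```

```text
Traceback (most recent call last):
  File "h.py", line 28, in block
    r=cv2.minAreaRect(W*1000);return len(P),r
cv2.error: OpenCV(4.12.0) /io/opencv/modules/imgproc/src/convhull.cpp:143: error: (-215:Assertion failed) total >= 0 && (depth == CV_32F || depth == CV_32S) in function 'convexHull'
```

```bash
sed -i 's/250<st\[i,4\]<1300/200<st[i,4]<1500/; s/r=cv2.minAreaRect(W\*1000);return len(P),r/return len(P),(cv2.minAreaRect(W*1000) if P else np.percentile(g,[1,10,30,50])),(W.mean(0) if P else 0)/' h.py
python3 - <<'E'
from h import *
c=cam("top")
for t in(85,100,115,125):print(t,block(c,(306,184,347,221),thr=t))
for n,p in {"Lguide":(275.5,180),"Rstop":(320.5,182)}.items():print(n,toS(onz(c,*p,.138)))
print(proj(c,[*toW((.055,.073)),.13]))
for n,p,z in[("beaker",(236,182),.08),("vialL",(249,208),.06),("tape",(405,218),.02),("vialR",(404,165),.06)]:print(n,toS(onz(c,*p,z)))
E
```

```text
85 (20, ((5.037240982055664, -5.7746124267578125), (57.4045524597168, 76.18108367919922), 4.890756130218506), array([ 0.0051017 , -0.00572478], dtype=float32))
100 (20, ((5.063077926635742, -5.891132354736328), (57.29133605957031, 76.20761108398438), 4.802699089050293), array([ 0.00506527, -0.00585513], dtype=float32))
115 (20, ((5.03875732421875, -5.994102478027344), (57.246376037597656, 76.22199249267578), 4.751123905181885), array([ 0.00502105, -0.00593875], dtype=float32))
125 (20, ((4.924976348876953, -5.987529754638672), (57.24742889404297, 76.20996856689453), 4.930983543395996), array([ 0.00499607, -0.00597513], dtype=float32))
Lguide [0.06035767 0.13088794]
Rstop [0.05995248 0.00911444]
(np.float64(297.0123826722742), np.float64(183.16715750478363))
beaker [0.05627366 0.25083545]
vialL [-0.01575282  0.21399269]
tape [-0.02511599 -0.24696045]
vialR [ 0.12797492 -0.23072881]
```

Block in the shelf frame: (5, -6) mm, yaw +4.8°, well pitch 19 mm. Target y is about +72. I'll go to the block's right side above the shelf, with the finger line across the shelf and an opening of about 50 mm.

```bash
python3 -m pendant '[[[1.58,-2.75,0],-0.062],[[1.58,-2.75,0],-0.062],[[1.58,-2.75,0],-0.062],[[1.58,-2.75,0],-0.062],[[1.58,-2.75,0],-0.062],[[1.58,-2.75,0],-0.062],[[1.58,-2.75,0],-0.062],[[1.58,-2.75,0],-0.062],[[1.58,-2.75,0],-0.062],[[1.58,-2.75,0],-0.062],[[1.58,-2.75,0],-0.062],[[1.58,-2.75,0],-0.062],[[1.58,-2.75,0],-0.062],[[1.58,-2.75,0],-0.062],[[1.58,-2.75,0],-0.062],[[1.58,-2.75,0],-0.062],[[1.58,-2.75,0],-0.062],[[1.58,-2.75,0],-0.062],[[1.58,-2.75,0],-0.062],[[1.58,-2.75,0],-0.066]]' 0.53; python3 -m pendant '[[[0,0,0],0],[[0,0,0],0],[[0,0,0],0]]'
```

```text
time_s: 1.92
ee_pos: [0.528, -0.0439, 0.2054]
eef_rot: [-3.142, -0.0, 1.5]
force: [0.9, -0.0, 0.2]
grip_width: 0.05
grip_force: 0.0
time_s: 2.17
ee_pos: [0.5272, -0.042, 0.2052]
eef_rot: [-3.141, -0.0, 1.503]
force: [0.0, 0.3, 0.6]
grip_width: 0.0499
grip_force: 0.0
```

```bash
python3 -m pendant '[[[0,0,-1.5],0],[[0,0,-1.5],0],[[0,0,-1.5],0],[[0,0,-1],0],[[0,0,-0.7],0],[[0,0,-0.5],0],[[0,0,0],0],[[0,0,0],0]]' && python3 -m pendant '[[[0.034,0.5,0],0],[[0.034,0.5,0],0],[[0.034,0.5,0],0],[[0.034,0.5,0],0],[[0.034,0.5,0],0],[[0.034,0.5,0],0],[[0.034,0.5,0],0],[[0.034,0.5,0],0],[[0.034,0.5,0],0],[[0.034,0.5,0],0],[[0.034,0.5,0],0],[[0.034,0.5,0],0],[[0.034,0.5,0],0],[[0.034,0.5,0],0],[[0.034,0.5,0],0],[[0.034,0.5,0],0],[[0.034,0.5,0],0],[[0,0,0],0],[[0,0,0],0]]'
python3 - <<'E'
from h import *
c=cam("top","pics/t2.png");print(toS(ctrl.get_obs()["ee_pos"]))
cv2.imwrite("pics/c2.png",cv2.resize(c["color"][125:240,245:405,::-1],None,fx=5,fy=5))
E
```

```text
time_s: 2.83
ee_pos: [0.5277, -0.0422, 0.1388]
eef_rot: [3.141, 0.0, 1.503]
force: [-0.3, 0.1, 1.2]
grip_width: 0.0498
grip_force: 0.0
time_s: 4.42
ee_pos: [0.5332, 0.0431, 0.1383]
eef_rot: [-3.141, -0.0, 1.503]
force: [-0.8, 0.1, 0.4]
grip_width: 0.0494
grip_force: 0.0
[0.00479599 0.00167959]
```

View pics/c2.png

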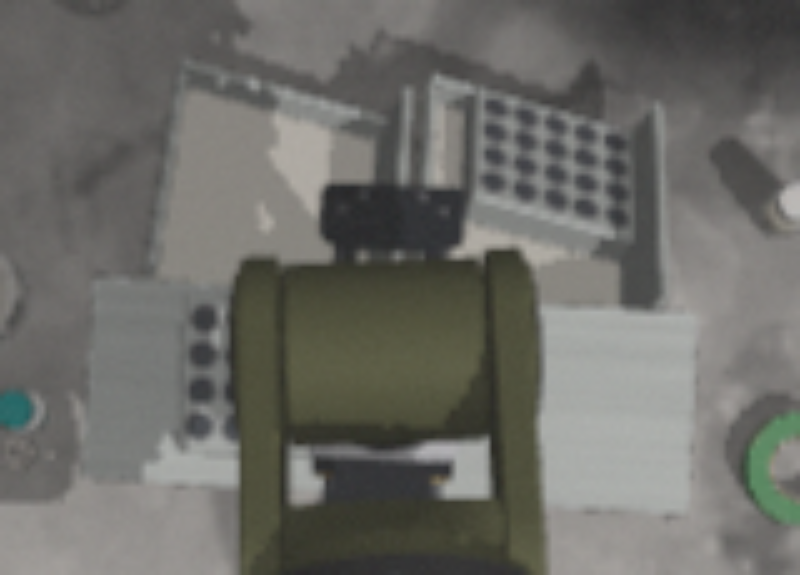

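The block moved left. Its left well column is visible at crop (204,318)–(197,427), so I'll measure that.

Run:
```python
from h import *
c=cam("top")
x0,y0,x1,y1=281,184,291,214;s=6
for p in[(204,318),(203,353),(199,390),(197,427)]:
    print(toS(onz(c,p[0]/5+245,p[1]/5+125,.154))-[0,.038])
```

```text
[0.03680968 0.06235054]
[0.01815616 0.06202182]
[-0.00159091  0.06323297]
[-0.02125522  0.06338065]
```

Centre is at y≈62.7 and nearly square. I'll push 0.9 cm more, back off, rise and look.

```bash
python3 -m pendant '[[[0.02,0.3,0],0],[[0.02,0.3,0],0],[[0.02,0.3,0],0],[[0,0,0],0],[[0,0,0],0],[[-0.03,-0.5,0],0],[[-0.07,-1,0],0],[[-0.07,-1,0],0],[[-0.07,-1,1],0],[[0,-1,1.5],0],[[0,-1,1.5],0],[[0,-1.5,1.5],0],[[-2,-2,1.5],0],[[-3,-2,1],0],[[-3,-2,0],0],[[-3,-2,0],0],[[-3,-2,0],0],[[-2,-2,0],0],[[0,0,0],0],[[0,0,0],0]]'
python3 - <<'E'
from h import *
c=cam("top","pics/t3.png");print(toS(ctrl.get_obs()["ee_pos"]))
for t in(75,85,100):print(block(c,(278,180,326,219),thr=t))
cv2.imwrite("pics/c3.png",cv2.resize(c["color"][125:240,245:405,::-1],None,fx=5,fy=5))
E
```

```text
time_s: 6.18
ee_pos: [0.3709, -0.1396, 0.2195]
eef_rot: [3.14, 0.001, 1.5]
force: [0.3, 1.1, 0.4]
grip_width: 0.0495
grip_force: 0.0
[-0.14412866 -0.19069271]
(19, ((8.882593154907227, 71.80508422851562), (76.18193817138672, 57.45524597167969), 89.90509033203125), array([0.00745357, 0.06981248], dtype=float32))
(21, ((20.649553298950195, 59.85630416870117), (80.69937133789062, 100.03031158447266), 0.016339058056473732), array([0.01141416, 0.06873675], dtype=float32))
(20, ((8.865358352661133, 71.67333984375), (76.18397521972656, 57.26488494873047), 89.91574096679688), array([0.00887942, 0.07160058], dtype=float32))
```

View pics/c3.png

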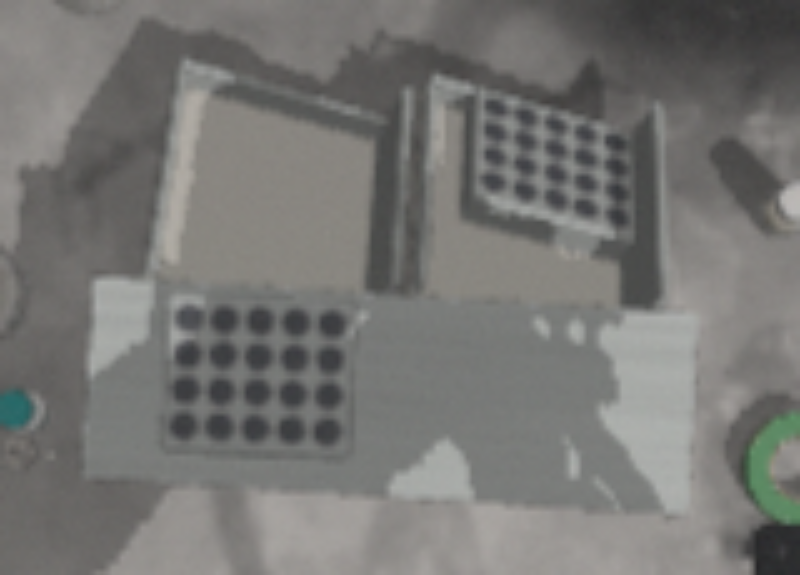

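Block at (8.9, 71.7) mm, square and facing the left mouth. I'll turn the fingers a quarter turn and go behind it.

```bash
python3 -m pendant '[[[0.617,1.713,0],0.105],[[0.617,1.713,0],0.105],[[0.617,1.713,0],0.105],[[0.617,1.713,0],0.105],[[0.617,1.713,0],0.105],[[0.617,1.713,0],0.105],[[0.617,1.713,0],0.105],[[0.617,1.713,0],0.105],[[0.617,1.713,0],0.105],[[0.617,1.713,0],0.105],[[0.617,1.713,0],0.105],[[0.617,1.713,0],0.105],[[0.617,1.713,0],0.105],[[0.617,1.713,0],0.105],[[0.617,1.713,0],0.1],[[0,0,0],0],[[0,0,0],0],[[0,0,0],0]]' 0.64
python3 -c "
from h import *
p=ctrl.get_obs();print(toS(p['ee_pos']),p['qpos'])"
```

```text
time_s: 7.73
ee_pos: [0.464, 0.1187, 0.2183]
eef_rot: [-3.141, -0.0, 3.071]
force: [-1.0, -0.9, -0.4]
grip_width: 0.0601
grip_force: 0.0
[-0.06943186  0.07264887] [ 1.74012427e-01  1.30201731e-01  1.69654786e+00 -8.67540837e-05
  1.31533646e+00 -1.32635267e+00]
```

```bash
python3 -m pendant '[[[0,0,-1.5],0],[[0,0,-1.5],0],[[0,0,-1.5],0],[[0,0,-1.5],0],[[0,0,-1],0],[[0,0,-0.6],0],[[0,0,-0.35],0],[[0,0,0],0],[[0,0,0],0]]' && python3 -m pendant '[[[0.5,-0.034,0],0],[[0.5,-0.034,0],0],[[0.5,-0.034,0],0],[[0.5,-0.034,0],0],[[0.5,-0.034,0],0],[[0.5,-0.034,0],0],[[0.5,-0.034,0],0],[[0.5,-0.034,0],0],[[0.5,-0.034,0],0],[[0.5,-0.034,0],0],[[0.5,-0.034,0],0],[[0.5,-0.034,0],0],[[0,0,0],0],[[0,0,0],0]]'
python3 - <<'E'
from h import *
print(toS(ctrl.get_obs()["ee_pos"]))
c=cam("top");d=cam("scene")
a=cv2.resize(c["color"][115:240,245:405,::-1],(800,600)) [:300*2]
b=cv2.resize(d["color"][130:250,230:410,::-1],(800,533))
cv2.imwrite("pics/c4.png",cv2.resize(np.vstack([a,b]),(424,600)))
E
```

```text
time_s: 8.48
ee_pos: [0.4643, 0.1186, 0.1395]
eef_rot: [3.141, 0.001, 3.072]
force: [0.2, 0.6, 0.1]
grip_width: 0.0603
grip_force: 0.0
time_s: 9.65
ee_pos: [0.5243, 0.1145, 0.1388]
eef_rot: [-3.142, 0.0, 3.073]
force: [-0.1, 0.5, -0.2]
grip_width: 0.0602
grip_force: 0.0
[-0.00897529  0.07253863]
```

View pics/c4.png

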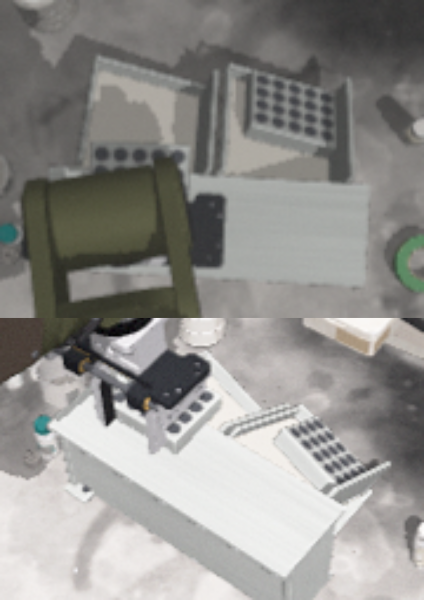

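The block is entering the left mouth square, between the guides, with its front wells at (140,155) in the top half of the picture. I'll push on past the tipping point.

```bash
python3 -m pendant '[[[0.4,-0.027,0],0],[[0.4,-0.027,0],0],[[0.4,-0.027,0],0],[[0.4,-0.027,0],0],[[0.4,-0.027,0],0],[[0,0,0],0],[[0,0,0],0],[[0,0,0],0],[[0,0,0],0]]'
python3 - <<'E'
from h import *
print(toS(ctrl.get_obs()["ee_pos"]))
c=cam("top");d=cam("scene")
a=cv2.resize(c["color"][115:240,245:405,::-1],(800,600))
b=cv2.resize(d["color"][130:250,230:410,::-1],(800,533))
cv2.imwrite("pics/c5.png",cv2.resize(np.vstack([a,b]),(424,600)))
E
```

```text
time_s: 10.5
ee_pos: [0.544, 0.1132, 0.139]
eef_rot: [3.142, 0.0, 3.073]
force: [0.5, -0.0, -0.0]
grip_width: 0.0599
grip_force: 0.0
[0.01080417 0.0726139 ]
```

View pics/c5.png

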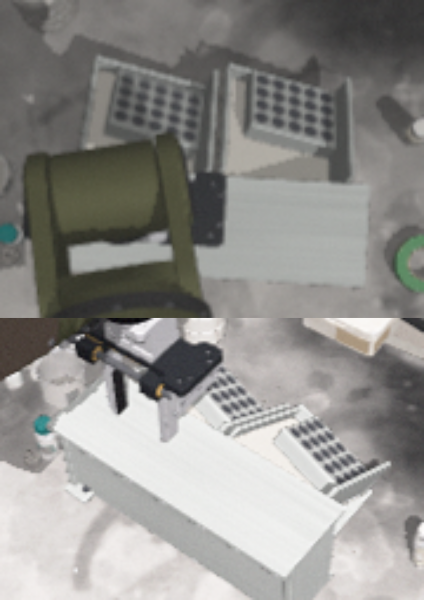

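It slid down into the nest. I'll retreat the arm and verify against the parked block, which should be the same pose shifted by 146 mm along the shelf's y.

```bash
python3 -m pendant '[[[-1,0.07,0],0],[[-1.5,0.1,0.5],0],[[-2,0.13,1.5],0],[[-2,0.13,2],0],[[-2,0,2],0],[[-2,0,2],0],[[-2,1,1],0],[[-1.5,2,0],0],[[-1,3,0],0],[[0,3,0],0],[[0,3,0],0],[[0,3,0],0],[[0,3,0],0],[[0,3,0],0],[[0,3,0],0],[[0,0,0],0],[[0,0,0],0],[[0,0,0],0]]'
python3 - <<'E'
from h import *
c=cam("top");d=cam("scene")
a=cv2.resize(c["color"][125:200,255:395,::-1],(800,428),interpolation=cv2.INTER_CUBIC)
cv2.imwrite("pics/c6.png",a)
T=np.array(c["camera_from_world"])
def wells(box,thr):
    x0,y0,x1,y1=box;s=8
    g=cv2.cvtColor(c["color"],cv2.COLOR_RGB2GRAY)[y0:y1,x0:x1]
    g=cv2.resize(g,None,fx=s,fy=s,interpolation=cv2.INTER_CUBIC)
    n,l,st,ce=cv2.connectedComponentsWithStats((g<thr).astype(np.uint8))
    return [((ce[i]+.5)/s-.5+[x0,y0]).round(1).tolist() for i in range(1,n) if 150<st[i,4]<2000]
for nm,b in(("new",(278,138,317,172)),("parked",(337,140,376,176))):
    for t in(70,80,90,100):
        w=wells(b,t);print(nm,t,len(w),w if len(w)==20 else"")
E
```

```text
time_s: 12.1
ee_pos: [0.3939, 0.3571, 0.2288]
eef_rot: [-3.141, -0.0, 3.073]
force: [0.8, -0.2, -0.5]
grip_width: 0.0599
grip_force: 0.0
new 70 13 
new 80 17 
new 90 21 
new 100 22 
parked 70 21 
parked 80 21 
parked 90 16 
parked 100 15
```

View pics/c6.png

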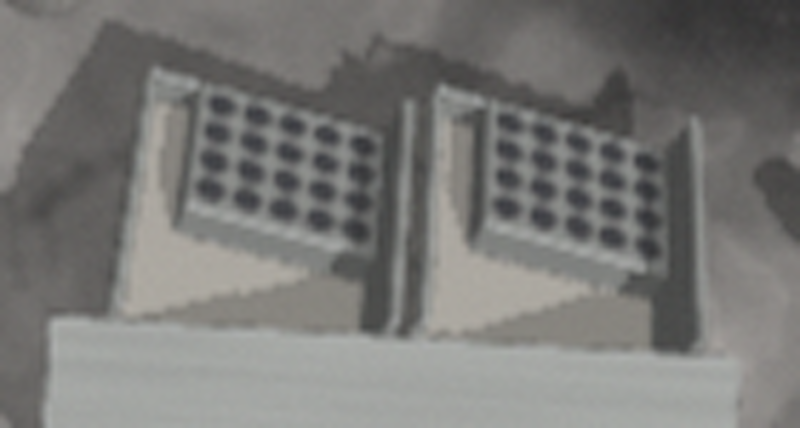

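The picture shows the new block's wells lying in the nest like the parked block's. Now the numeric comparison.

Run:
```python
from h import *
from scipy.spatial.transform import Rotation as Ro
c=cam("top")
g=255.-cv2.GaussianBlur(cv2.cvtColor(c["color"],cv2.COLOR_RGB2GRAY),(0,0),.7)
def ref(p):
    p=np.array(p,float)
    for _ in range(5):
        u,v=np.meshgrid(*(np.arange(-2,2.01,.25),)*2);k=u*u+v*v<4.5
        w=cv2.remap(g.astype(np.float32),(u+p[0]).astype(np.float32),(v+p[1]).astype(np.float32),1)
        w=np.clip(w-np.percentile(w[k],30),0,None)*k
        p=p+.7*np.array([(w*u).sum(),(w*v).sum()])/w.sum()
    return p
S={"new":([(221,105),(363,146),(358,230),(210,188)],.132),"parked":([(510,121),(648,160),(650,247),(508,207)],-.014)}
for order in("YX","XY"):   # intrinsic
    B=Ro.from_euler(order,[32,18] if order=="YX" else [18,32],degrees=True).as_matrix()
    Rw=np.eye(3);Rw[:2,:2]=SR;R=Rw@B;out={}
    for nm,(C,yl) in S.items():
        H=np.array([[i/4,j/3] for j in range(4) for i in range(5)])
        C=np.array(C,float)/5.714+[255,125]
        P=[ref((1-a)*(1-b)*C[0]+a*(1-b)*C[1]+a*b*C[2]+(1-a)*b*C[3]) for a,b in H]
        o0=np.array([*toW((.055,yl)),.13])+R[:,2]*.024
        L=[]
        for p in P:
            o,d=ray(c,*p);q=o+d*((o0-o)@R[:,2])/(d@R[:,2]);L.append(R.T@(q-o0))
        L=np.array(L)[:,:2]*1000;out[nm]=L
        G=np.c_[(1.5-H[:,1]*3)*-1,(2-H[:,0]*4),np.ones(20)]; G[:,0]*=-1
        A=np.linalg.lstsq(G,L,rcond=None)[0];print(order,nm,"ctr",L.mean(0).round(1),"pitch x,y",np.linalg.norm(A[:2],axis=1).round(1),"ang y",np.arctan2(A[1,0],A[1,1]).round(3),"res",np.std(L-G@A).round(2))
    print("diff",(out["new"].mean(0)-out["parked"].mean(0)).round(1))
o=ctrl.get_obs();print(o["time_s"])
```

```text
YX new ctr [107.2 -70.1] pitch x,y [19.  19.3] ang y 0.024 res 0.31
YX parked ctr [103.4 -70.4] pitch x,y [19.  19.2] ang y 0.026 res 0.38
diff [3.8 0.3]
XY new ctr [ 92.6 -87.3] pitch x,y [19.3 19.1] ang y 0.236 res 0.3
XY parked ctr [ 88.7 -86.7] pitch x,y [19.3 18.8] ang y 0.241 res 0.36
diff [ 3.9 -0.6]
12.25
```

The new block reads 3.8 mm further down-slope than the shifted parked block. I'll check whether that comes from the shelf yaw estimate, using nest features that repeat, and triangulate with the scene view.

Run:
```python
from h import *
c=cam("top");d=cam("scene")
f=lambda p,z:toS(onz(c,p[0]/5.714+255-.41,p[1]/5.714+125-.41,z))*1000
print("far-left corner diff",f((153,70),.08)-f((440,88),.08))
print("edge line diff",f((50,318),.13),f((738,357),.13))
for z,a,b in((.1,(221,105),(510,121)),(.1,(363,146),(648,160)),(.1,(358,230),(650,247)),(.1,(210,188),(508,207))):print("well diff",f(a,z)-f(b,z))
# shelf far edge fit on the right part and near edge: strongest vertical gradient per column
g=cv2.GaussianBlur(cv2.cvtColor(c["color"],cv2.COLOR_RGB2GRAY),(0,0),.8).astype(float)
pts=[]
for u in range(268,380,4):
    vn=222+(u-262)*.042
    r=np.arange(int(vn)-4,int(vn)+6);gr=g[r+1,u]-g[r-1,u];pts.append(toS(onz(c,u,r[np.argmin(gr)],.13)))
pts=np.array(pts);ok=abs(pts[:,0]-np.median(pts[:,0]))<.006;print("near edge slope dx/dy in S",np.polyfit(pts[ok,1],pts[ok,0],1),ok.sum())
im=d["color"][120:225,265:405,::-1]
cv2.imwrite("pics/c7.png",cv2.resize(im,(800,600),interpolation=cv2.INTER_CUBIC))
```

```text
far-left corner diff [  3.18761344 144.50344082]
edge line diff [ 59.19371469 164.98791058] [  54.01774159 -163.1987089 ]
well diff [  2.12468868 142.64598975]
well diff [  1.269681   140.41896254]
well diff [  2.56561559 143.66420597]
well diff [  3.39611333 146.8907334 ]
near edge slope dx/dy in S [ 0.01750107 -0.05151971] 28
```

View pics/c7.png

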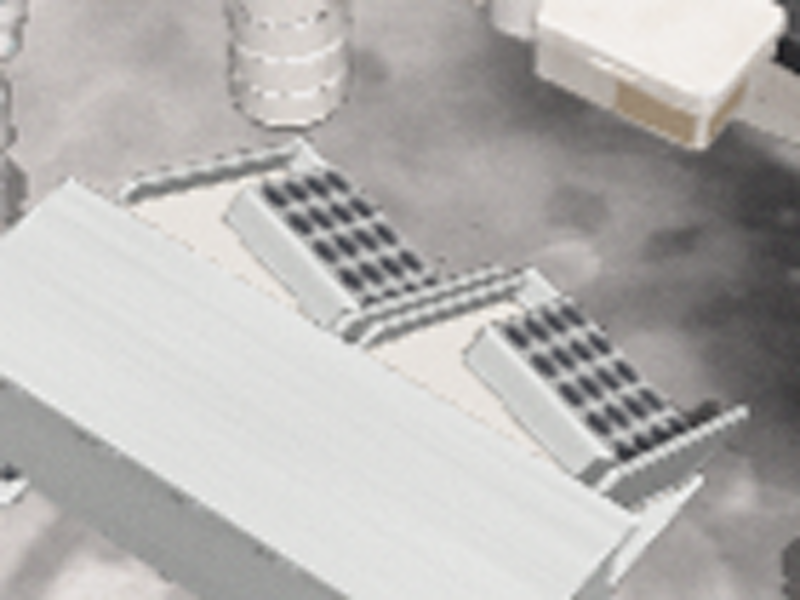

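The repeated nest corner (+3.2 mm) and the shelf edge slope (0.0175) show the same shift, so it is a yaw bias of the shelf frame. What remains against the parked block is under 1 mm, and the angles agree within 0.005 rad. The scene view shows both blocks seated alike in their corners. Handing in.

```bash
python3 -c "
from station import ctrl
print(ctrl.hand_in())"
```

```text
the job is handed in; nothing more can be done
None
```

I pushed the block into the empty left nest and handed the job in at about 12 s; the hand-in returned no verdict, but in the last images it lies flat in the low corner, within about 1 mm of the parked block's seating, and I saw no sign that the parked block or bystanders had moved.

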